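# Set up the test dock for the mirror-image harness

## Robot

A 6-joint arm with a two-finger parallel gripper is mounted at the origin on a cart in front of the work surface, level with it; the furniture and walls round the work are solid. World frame = base frame: x ahead of the robot, y to its left, z up, the work surface at z = 0. Lengths are in m, angles in degrees, forces in N, time in s.
With the tool pointing down it reaches from about 0.375 to 0.9 m from the base axis. Payload 3.1 kg.
Tool frame: the origin (TCP) lies midway between the tips of the shut fingers; the grasp point (between the pads) lies 19 mm behind it; z points along the fingers, y is the direction in which the jaws open and shut (so a half turn about z gives the same grasp; the last joint's range is limited). The gripper opens to 87 mm and grips with 3 to 60 N. Pads are 19 mm wide; open, the fingers measure 117 mm over their backs; the gripper's body (75 mm by 190 mm) begins 51 mm behind the grasp point.
Start: joints at [54.23, 30.224, 82.088, -0, 67.689, -10.227], TCP at [0.269, 0.564, 0.223] pointing down, gripper open.
Joint ranges: [-176.69, 176.69], [-43.24, 126.21], [12.49, 139.97], [-82, 262], [0, 151.66], [-163.58, 163.58]. Speed limits (degrees/s): [159.86, 159.86, 180, 180, 180, 180].

## Interface

Orientations are given as a 3x3 rotation matrix whose columns are the frame's x, y, z axes.
In Python, from rig import status, vision, bot, models gives the robot as it stands.
- The arm moves only by the tool send_rows, never from a script. Its argument "moves" is a list of rows, each a list of 7 numbers: the shift along the tool's x, y, z in units of 25 mm (1.0 is 25 mm), then the turn, a rotation vector about the tool's x, y, z in units of 10 degrees (1.0 is 10 degrees), then the closure, from -1 (fully open) to 1 (shut), so that 0 is half open. In form: [[dx, dy, dz, rx, ry, rz, hand], ...]. A call has 1 to 12 rows; each row shifts and turns the commanded pose from where the row before left it, along the tool's axes as they then stand; what a row does not reach is not made up. A row lasts 1/8 s, in which the tool goes at most 62.5 mm and 10.7 degrees, less where a joint would pass 70% of its speed; a pose out of reach is approached as far as the arm can. A call is refused whole if a number of a shift passes 1 or a number of a turn 1, either way. A call with a gripper value outside its range is refused whole. The fingers move at their own pace and stop on an object; the grip force is fixed at half the most. Time passes only in rows, so rows that do not move let the fingers close. It gives the time, the measured TCP pose, the force and the opening at its end, in the units of the state.
- status.read_state(): the state, without advancing time (a new reading comes with each control period).
- vision.capture(name): name is "scene" or "top"; returns a dict with "img" (480x640x3 uint8, red, green, blue), "depth" (480x640 float32, m along the optical axis (not along the pixel's ray), 0 where there is no reading), "fx", "fy", "cx", "cy" (pixels), "distortion" ([k1, k2, p1, p2, k3] as OpenCV has them; the pictures are not rectified), "pose" (4x4, takes a point from camera to world coordinates). Camera axes: x right, y up, looking along -z (the intrinsics and any distortion apply to the point x, -y, -z); pixel columns grow to the right and rows downward; lengths in m; the calibration is good to about 2 mm. A picture is of the moment at which its call begins.
- bot.hand_in(): hands the job in, once; it reports no verdict.
Trained networks look in the newest picture that a camera, given by its name, has taken for a name from the list of things; names that differ only in an ending like _2 or _b are one class to them, and where a whole thing is asked for, a point or a joint stands for the part that bears it (a point fixed in the world has none). Each returns a list of dicts, best first, with "confidence" (0 to 1); they miss things now and then, are a little off and sometimes report something else, mostly with a low value. They report only what shows in the picture. A call takes as long as a camera call.
- models.masks_of(camera, name): "mask" (480x640 bool, what is visible of it) and "extent" ([left, top, right, bottom] in pixels, round what is visible of it).
- models.landmark_of(camera, name): "point" ([column, row] in pixels: a listed point, or the origin of a listed thing).
The state is a dict: "time_s": time; "joint_positions": joint angles; "qvel": joint speeds; "tau": joint torques, N m; "position": TCP position; "tcp_rot": TCP orientation; "force": force on the tool from outside, world axes, zero at the start; "moment": the same for the moment, N m; "opening": opening from 0.0 (shut) to 1.0 (fully open).
Only numpy, scipy, OpenCV 4.12 (cv2) and the standard library are available. Lean on these libraries where they do the work, as an engineer would, in place of code of your own. Each camera call takes 0.05 s, during which the arm holds its last target.

## Task

The four connector test modules stand in the parking rack in the order of the right-hand harness, and the next job is its mirror image, the left-hand harness. Move them all into the receivers of the test dock in reverse order: seen from the robot, the module that is leftmost in the rack goes to the rightmost receiver, the next one to the receiver beside it, and so on. Carry each module upright, and leave every one fully home in its receiver, released.

Things in the scene. Friction and masses are not known exactly. Their poses are not given: they have to be found in the camera images.
- module_square: Test module: grey block with aluminium top plate, 24 mm wide along the row, with a small white 2 x 2-pin square connector on top. Origin: centre of underside; z up, x to its back, y along the row. Body 40 mm deep in x (flat front and back faces to grip), 18 to 54 mm above the origin; connector up to 61 mm. Below it a black foot 32 (x) x 26 (y) mm, 18 mm high. About 150 g, loose.
- module_round: Test module: grey block with aluminium top plate, 30 mm wide along the row, with a round metal seven-pin connector shell on top. Origin: centre of underside; z up, x to its back, y along the row. Body 40 mm deep in x (flat front and back faces to grip), 18 to 54 mm above the origin; connector up to 61 mm. Below it a black foot 32 (x) x 26 (y) mm, 18 mm high. About 150 g, loose.
- module_double: Test module: grey block with aluminium top plate, 36 mm wide along the row, with a broad white two-row (2 x 5-pin) connector on top. Origin: centre of underside; z up, x to its back, y along the row. Body 40 mm deep in x (flat front and back faces to grip), 18 to 54 mm above the origin; connector up to 61 mm. Below it a black foot 32 (x) x 26 (y) mm, 18 mm high. About 150 g, loose.
- module_single: Test module: grey block with aluminium top plate, 44 mm wide along the row, with a slim white single-row nine-pin connector on top. Origin: centre of underside; z up, x to its back, y along the row. Body 40 mm deep in x (flat front and back faces to grip), 18 to 54 mm above the origin; connector up to 61 mm. Below it a black foot 32 (x) x 26 (y) mm, 18 mm high. About 150 g, loose.
- socket_square: Black parking socket fixed on the rack, in which module_square stands at the start; it stays there. All four look alike. Origin: centre of underside, 8 mm above the rack's. 56 (x) x 50 (y) mm, 16 mm high; pocket floor 3 mm above its origin (11 mm above the worktop), tapered like the dock's.
- socket_round: Black parking socket fixed on the rack, in which module_round stands at the start; it stays there. All four look alike. Origin: centre of underside, 8 mm above the rack's. 56 (x) x 50 (y) mm, 16 mm high; pocket floor 3 mm above its origin (11 mm above the worktop), tapered like the dock's.
- socket_double: Black parking socket fixed on the rack, in which module_double stands at the start; it stays there. All four look alike. Origin: centre of underside, 8 mm above the rack's. 56 (x) x 50 (y) mm, 16 mm high; pocket floor 3 mm above its origin (11 mm above the worktop), tapered like the dock's.
- socket_single: Black parking socket fixed on the rack, in which module_single stands at the start; it stays there. All four look alike. Origin: centre of underside, 8 mm above the rack's. 56 (x) x 50 (y) mm, 16 mm high; pocket floor 3 mm above its origin (11 mm above the worktop), tapered like the dock's.
- rack: Parking rack: fixed grey steel channel 66 (x) x 236 (y) mm, ends turned up 26 mm, with the four parking sockets along its y at x = 0, y = -81, -27, 27, 81 mm. Origin: centre of underside, on the worktop. x points away from the robot, +y left seen from the robot (yaw up to 0.15 rad). Stands in front of or behind the dock.
- dock: Test dock: fixed aluminium box, x -36..62, y -124..124 mm. Origin on the worktop under the row's middle, axes as rack's. 4 black open receivers at x = 0, y = -81, -27, 27, 81 mm: rim 35, floor 22 mm up (= seated module's origin), tapering from 48 (x) x 42 (y) to 36 x 30 mm, so a foot within 6 mm of centre slides home. Behind them 2 black pin headers, 33 mm high.

How it is judged:
By the outcome, as a careful person would: the job done as asked, in the order asked, and still so for the second after the job is handed in, with the robot touching nothing.
It also fails if it takes over 96 s, if anything falls off the work surface, if the arm or the gripper's body presses on something with over 40 N, if the wrist force passes 120 N, or if a joint passes its speed limit or range.

## Working session

There is one attempt and no reset: what is moved stays moved. The work goes in short steps, Python scripts to look and compute and a tool call to move; the robot and the scene stay as the last step left them, time stands still between calls to the robot, and variables do not carry over. Pictures are saved under pics/ and viewed, and the job is handed in when it is done.

Besides the shell and the picture viewer there is one more tool, called by a JSON object that holds its "fn" and its "kwargs". send_rows: Moves the arm, as the interface text tells. Its arguments: {"type":"object","properties":{"moves":{"type":"array"}},"required":["moves"]}

```bash
mkdir -p pics
cat > h.py <<'E'
import numpy as np,cv2
from rig import status,vision,bot,models
def cap(n,f=None):
    c=vision.capture(n)
    if f: cv2.imwrite('pics/'+f,c['img'][:,:,::-1])
    return c
def px2w(c,u,v,depth=None,z=None):
    K=np.array([[c['fx'],0,c['cx']],[0,c['fy'],c['cy']],[0,0,1]])
    p=cv2.undistortPoints(np.array([[[u,v]]],float),K,np.array(c['distortion']))[0,0]
    d=np.array([p[0],-p[1],-1.]);T=np.array(c['pose'])
    if z is not None:
        w=T[:3,:3]@d; s=(z-T[2,3])/w[2]; return T[:3,3]+s*w
    return T[:3,:3]@(d*depth)+T[:3,3]
def w2px(c,P):
    T=np.array(c['pose']);P=np.atleast_2d(P)
    q=(P-T[:3,3])@T[:3,:3]; q=q*[1,-1,-1]
    K=np.array([[c['fx'],0,c['cx']],[0,c['fy'],c['cy']],[0,0,1]])
    return cv2.projectPoints(q.reshape(-1,1,3),np.zeros(3),np.zeros(3),K,np.array(c['distortion']))[0][:,0]
def cloud(c):
    h,w=c['depth'].shape
    K=np.array([[c['fx'],0,c['cx']],[0,c['fy'],c['cy']],[0,0,1]])
    uv=np.stack(np.meshgrid(np.arange(w),np.arange(h)),-1).reshape(-1,1,2).astype(float)
    p=cv2.undistortPoints(uv,K,np.array(c['distortion']))[:,0]
    d=c['depth'].reshape(-1,1)
    q=np.hstack([p[:,:1]*d,-p[:,1:]*d,-d]);T=np.array(c['pose'])
    W=q@T[:3,:3].T+T[:3,3]; W[d[:,0]==0]=np.nan
    return W.reshape(h,w,3)
E
python3 - <<'E'
from h import *
s=status.read_state();print(s)
for n in('scene','top'):
    c=cap(n,n+'0.png')
    print(n,c['fx'],c['distortion'],np.round(c['pose'],3).tolist())
    for k in['module_square','module_round','module_double','module_single','dock','rack']:
        m=models.masks_of(n,k)
        l=models.landmark_of(n,k)
        print(k,[(round(x['confidence'],2),np.round(x['extent']).tolist()) for x in m[:2]],[(round(x['confidence'],2),np.round(x['point'],1).tolist()) for x in l[:2]])
E
```

```text
{'time_s': 0.0, 'joint_positions': array([ 5.42282078e+01,  3.02780295e+01,  8.21566468e+01, -9.20164724e-04,
        6.76874852e+01, -1.02263832e+01]), 'qvel': array([ 0.12721576, -0.02428639, -0.02004626, -0.05303167,  0.03243656,
        0.08427394]), 'tau': array([ 2.59066073e-04, -4.40037024e+01, -1.76590776e+01,  6.32920861e-02,
        5.82050357e-02, -1.72877708e-04]), 'position': array([0.26905334, 0.56331824, 0.22158021]), 'tcp_rot': array([[-9.02246217e-01,  4.31219481e-01, -1.23429404e-03],
       [ 4.31221094e-01,  9.02244615e-01, -1.73858454e-03],
       [ 3.63923630e-04, -2.10088495e-03, -9.99997727e-01]]), 'force': array([-0.12381671, -0.00048982,  0.02151639]), 'moment': array([ 0.01935337, -0.01924301,  0.00842385]), 'opening': 0.9973223920596678}
scene 470.72512248462243 [-0.01668568  0.          0.          0.          0.        ] [[0.499, 0.574, -0.649, 0.02], [-0.867, 0.333, -0.372, -0.311], [0.002, 0.748, 0.664, 0.602], [0.0, 0.0, 0.0, 1.0]]
module_square [(0.71, [353.0, 277.0, 378.0, 314.0]), (0.19, [254.0, 244.0, 287.0, 289.0])] [(0.85, [363.1, 306.4])]
modul
[... 415 characters left out ...]
[0.02059751 0.         0.         0.         0.        ] [[0.027, 0.998, -0.064, 0.504], [-0.999, 0.026, -0.022, 0.008], [-0.021, 0.065, 0.998, 0.889], [0.0, 0.0, 0.0, 1.0]]
module_square [(0.93, [408.0, 283.0, 425.0, 305.0])] [(0.84, [413.8, 291.5])]
module_round [(0.71, [348.0, 285.0, 366.0, 311.0])] [(0.97, [354.9, 293.5])]
module_double [(0.74, [375.0, 286.0, 397.0, 305.0]), (0.56, [312.0, 288.0, 340.0, 316.0])] [(0.75, [382.7, 295.0]), (0.37, [325.3, 298.6])]
module_single [(0.68, [309.0, 289.0, 340.0, 319.0])] [(0.73, [323.9, 299.4])]
dock [(0.72, [240.0, 150.0, 380.0, 208.0])] []
rack [(0.78, [305.0, 272.0, 440.0, 323.0]), (0.61, [375.0, 277.0, 397.0, 307.0])] [(0.86, [368.3, 295.2])]
```

View pics/scene0.png

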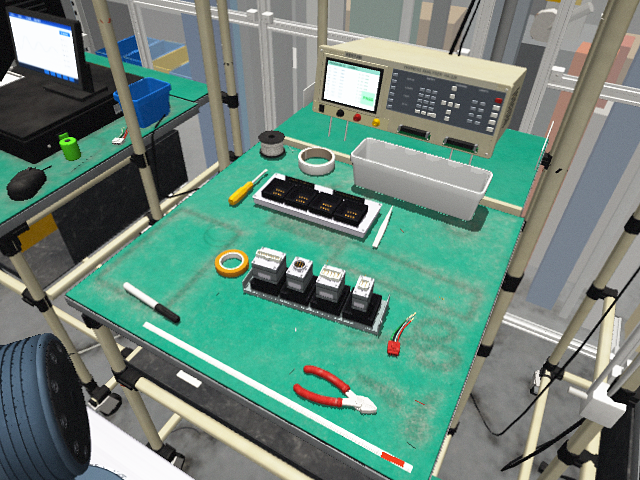

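View pics/top0.png

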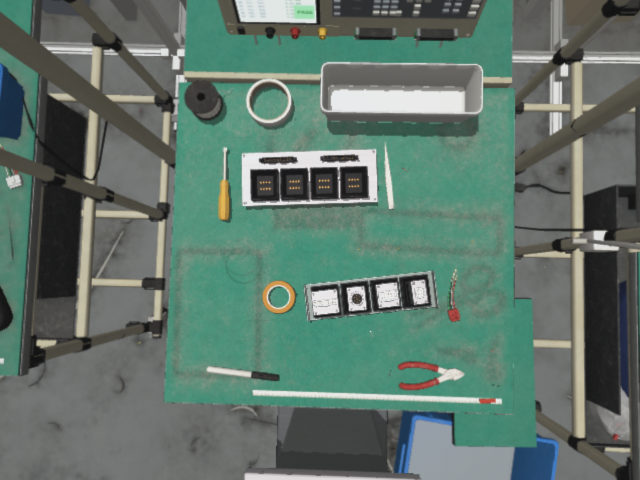

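Run:
```python
from h import *
c=cap('top');W=cloud(c);np.save('top.npy',W)
a=c['img'][140:330,230:450]
cv2.imwrite('pics/crop.png',cv2.resize(a,None,fx=3.6,fy=3.1,interpolation=cv2.INTER_CUBIC)[:,:,::-1])
im=c['img'].astype(float)
z=W[...,2]
# height histogram around dock & rack
for nm,(r0,r1,c0,c1) in dict(dock=(140,215,235,385),rack=(265,330,298,445),bin=(55,130,315,490)).items():
    zz=z[r0:r1,c0:c1]; h,e=np.histogram(zz[np.isfinite(zz)],np.arange(-.01,.2,.004)); print(nm,[(round(x,3),int(n)) for x,n in zip(e,h) if n>20])
    w=W[r0:r1,c0:c1][zz>0.02]; print(np.nanpercentile(w,[1,99],axis=0).round(3))
s=cap('scene')
np.save('sc.npy',cloud(s))
for nm in['module_single','module_round','module_double','module_square']:
    for cn,cc in(('top',c),('scene',s)):
        l=models.landmark_of(cn,nm)
        for x in l[:1]: print(nm,cn,x['confidence'],px2w(cc,*x['point'],z=.011).round(4))
for nm in['dock','rack']:
    for cn,cc in(('top',c),('scene',s)):
        for x in models.landmark_of(cn,nm)[:1]: print(nm,cn,x['confidence'],px2w(cc,*x['point'],z=.0).round(4))
```

```text
dock [(np.float64(-0.006), 384), (np.float64(-0.002), 3263), (np.float64(0.002), 463), (np.float64(0.014), 130), (np.float64(0.018), 3192), (np.float64(0.022), 1595), (np.float64(0.026), 562), (np.float64(0.03), 785), (np.float64(0.034), 807)]
[[ 0.637 -0.062  0.02 ]
 [ 0.736  0.178  0.037]]
rack [(np.float64(-0.006), 488), (np.float64(-0.002), 3822), (np.float64(0.002), 547), (np.float64(0.006), 877), (np.float64(0.01), 178), (np.float64(0.014), 187), (np.float64(0.018), 377), (np.float64(0.022), 945), (np.float64(0.026), 112), (np.float64(0.038), 23), (np.float64(0.054), 30), (np.float64(0.058), 61), (np.float64(0.062), 1030), (np.float64(0.066), 588), (np.float64(0.07), 168)]
[[ 0.436 -0.174  0.02 ]
 [ 0.511  0.055  0.073]]
bin [(np.float64(-0.006), 193), (np.float64(-0.002), 3183), (np.float64(0.002), 2109), (np.float64(0.006), 429), (np.float64(0.01), 1536), (np.float64(0.014), 487), (np.float64(0.018), 257), (np.float64(0.022), 274), (np.float64(0.026), 251), (np.float64(0.03), 292), (np.float64(0.034), 282), (np.float64(0.038), 310), (np.float64(0.042), 279), (np.float64(0.046), 250), (np.float64(0.05), 218), (np.float64(0.054), 227), (np.float64(0.058), 249), (np.float64(0.062), 324), (np.float64(0.066), 353), (np.float64(0.07), 372), (np.float64(0.074), 845), (np.float64(0.078), 342)]
[[ 0.788 -0.237  0.021]
 [ 0.878  0.038  0.08 ]]
module_single top 0.78 [0.4644 0.0262 0.011 ]
module_single scene 0.74 [0.4646 0.0247 0.011 ]
module_round top 0.85 [ 0.4713 -0.0365  0.011 ]
module_round scene 0.91 [ 0.4642 -0.0406  0.011 ]
module_double top 0.7 [ 0.4775 -0.0848  0.011 ]
module_double scene 0.61 [ 0.4729 -0.0782  0.011 ]
module_square top 0.63 [ 0.4834 -0.1389  0.011 ]
module_square scene 0.63 [ 0.4878 -0.1423  0.011 ]
dock top 0.91 [0.6717 0.0587 0.    ]
dock scene 0.69 [0.6685 0.0517 0.    ]
rack scene 0.74 [ 0.4795 -0.0607  0.    ]
```

View pics/crop.png

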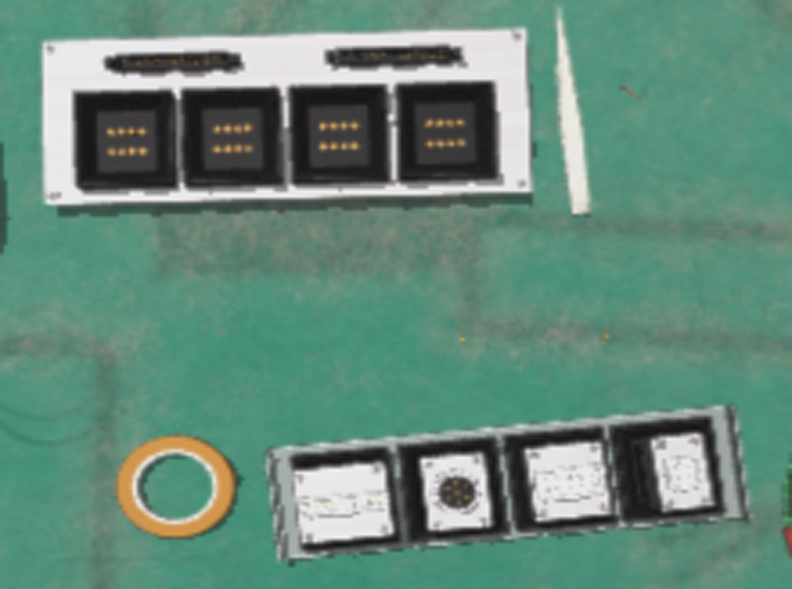

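Run:
```python
from h import *
for cn in('top','scene'):
    c=cap(cn);W=cloud(c);im=c['img'];z=W[...,2]
    yaw=None
    def rect(m,zz,label):
        n,lab,st,cen=cv2.connectedComponentsWithStats(m.astype(np.uint8),connectivity=4)
        out=[]
        for i in range(1,n):
            if st[i,4]<60: continue
            cs,_=cv2.findContours((lab==i).astype(np.uint8),cv2.RETR_EXTERNAL,cv2.CHAIN_APPROX_NONE)
            p=np.array([px2w(c,u,v,z=zz)[:2] for u,v in cs[0][:,0]])
            r=cv2.minAreaRect((p*1000).astype(np.float32))
            ang=r[2]; 
            w,h=r[1]
            if ang>45: ang-=90;w,h=h,w
            print(cn,label,st[i,4],np.round(r[0],1),'size',round(w,1),round(h,1),'ang',round(ang,2))
    inb=lambda x0,x1,y0,y1:(W[...,0]>x0)&(W[...,0]<x1)&(W[...,1]>y0)&(W[...,1]<y1)
    rect(inb(.41,.54,-.2,.08)&(z>.058),.065,'mod')
    rect(inb(.60,.76,-.1,.2)&(z>.012),.022,'dockall')
    rect(inb(.60,.76,-.1,.2)&(z>.010)&(im.max(2)>110),.020,'dockwhite')
    rect(inb(.60,.76,-.1,.2)&(z>.010)&(im.max(2)<60),.035,'recv')
    rect(inb(.41,.54,-.2,.08)&(z>.005),.02,'rack')
```

```text
top mod 344 [ 484.  -137.4] size 39.7 25.2 ang 8.86
top mod 497 [477.3 -84.5] size 39.8 36.2 ang 8.71
top mod 410 [470.  -31.8] size 39.9 29.9 ang 6.95
top mod 604 [462.7  21.7] size 40.0 43.7 ang 7.94
top dockall 7091 [686.2  57.7] size 97.6 247.0 ang 3.12
top dockwhite 60 [723.3 -82.3] size 56.1 7.0 ang 8.13
top dockwhite 3136 [686.6  57.8] size 97.8 247.5 ang 3.12
top recv 79 [719.6   8.8] size 7.3 43.3 ang 1.25
top recv 678 [676.7 -24.7] size 54.6 46.6 ang 1.43
top recv 546 [673.7  29.3] size 54.7 46.8 ang 1.65
top recv 520 [670.6  83.3] size 54.8 47.0 ang 1.67
top recv 517 [667.6 136.5] size 54.9 48.8 ang 2.07
top rack 4734 [473.8 -59.1] size 66.0 237.5 ang 7.89
scene mod 557 [458.1  19.1] size 45.2 49.2 ang 8.58
scene mod 392 [466.2 -35.7] size 44.6 32.1 ang 6.03
scene mod 485 [473.6 -87.9] size 44.8 37.2 ang 9.24
scene mod 349 [ 479.8 -141.2] size 45.7 24.3 ang 9.63
scene dockall 3821 [680.1  54.4] size 105.3 246.6 ang 3.4
scene dockwhite 1131 [680.1  55. ] size 107.3 248.2 ang 3.28
scene dockwhite 96 [723.1  62.4] size 20.3 45.8 ang 2.81
scene recv 2432 [673.   51.9] size 86.8 214.8 ang 3.4
scene rack 6230 [480.5 -54.2] size 106.2 249.9 ang 7.75
```

Run:
```python
from h import *
for n in('top','sc'):
    W=np.load(n+'.npy').reshape(-1,3)
    m=(W[:,2]>.1)&(W[:,2]<1.0)&(np.hypot(W[:,0],W[:,1])<1.1)&(W[:,0]>-.3)
    P=W[m]; k=np.round(P/.08).astype(int)
    u,cn=np.unique(k,axis=0,return_counts=True)
    for a,b in zip(u,cn):
        if b>15: print(n,(a*.08).round(2),b)
```

```text
top [0.64 0.56 0.08] 26
top [ 0.72 -0.32  0.08] 100
top [ 0.72 -0.32  0.16] 514
top [ 0.72 -0.32  0.24] 712
top [ 0.72 -0.32  0.32] 957
top [0.72 0.32 0.08] 94
top [0.72 0.32 0.16] 456
top [0.72 0.32 0.24] 624
top [0.72 0.32 0.32] 948
top [0.72 0.32 0.4 ] 1490
top [0.72 0.32 0.48] 601
top [0.72 0.56 0.08] 97
top [0.72 0.56 0.16] 42
top [ 0.88 -0.16  0.08] 222
top [ 0.88 -0.08  0.08] 143
top [0.88 0.   0.08] 71
top [ 0.96 -0.24  0.08] 100
top [ 0.96 -0.24  0.16] 207
top [ 0.96 -0.16  0.08] 508
top [ 0.96 -0.16  0.16] 1027
top [ 0.96 -0.08  0.08] 466
top [ 0.96 -0.08  0.16] 972
top [0.96 0.   0.08] 445
top [0.96 0.   0.16] 930
top [0.96 0.08 0.08] 302
top [0.96 0.08 0.16] 1022
top [0.96 0.16 0.08] 330
top [0.96 0.16 0.16] 918
top [0.96 0.24 0.08] 25
top [0.96 0.24 0.16] 49
sc [ 0.   -0.08  0.24] 72
sc [ 0.   -0.08  0.32] 997
sc [ 0.08 -0.08  0.24] 1946
sc [ 0.08 -0.08  0.32] 7931
sc [0.08 0.   0.24] 84
sc [0.08 0.   0.32] 624
sc [ 0.56 -0.48  0.08] 19
sc [0.64 0.56 0.08] 38
sc [0.64 0.56 0.16] 177
sc [0.64 0.56 0.24] 229
sc [0.64 0.56 0.32] 153
sc [0.64 0.64 0.16] 286
sc [0.64 0.64 0.2
[... 980 characters left out ...]
0.08] 321
sc [0.96 0.   0.16] 1396
sc [0.96 0.   0.24] 517
sc [0.96 0.08 0.08] 277
sc [0.96 0.08 0.16] 1309
sc [0.96 0.08 0.24] 476
sc [0.96 0.16 0.08] 249
sc [0.96 0.16 0.16] 1132
sc [0.96 0.16 0.24] 432
sc [0.96 0.24 0.16] 58
sc [0.96 0.24 0.24] 18
sc [ 1.04 -0.24  0.08] 24
sc [ 1.04 -0.24  0.16] 113
sc [ 1.04 -0.24  0.24] 28
sc [ 1.04 -0.16  0.16] 119
sc [ 1.04 -0.16  0.24] 165
sc [ 1.04 -0.08  0.16] 110
sc [ 1.04 -0.08  0.24] 151
sc [1.04 0.   0.16] 106
sc [1.04 0.   0.24] 137
sc [1.04 0.08 0.16] 94
sc [1.04 0.08 0.24] 125
sc [1.04 0.16 0.16] 90
sc [1.04 0.16 0.24] 103
sc [ 1.12 -0.16  0.16] 32
sc [ 1.12 -0.08  0.16] 48
sc [1.12 0.   0.16] 50
sc [1.12 0.08 0.16] 42
sc [1.12 0.16 0.16] 24
```

{"fn": "send_rows", "kwargs": {"moves": [[0, 0, 0, 0, 0, 0.94, -1], [0, 0, 0, 0, 0, 0.94, -1], [0, 0, 0, 0, 0, 0.94, -1], [0, 0, 0, 0, 0, 0.94, -1], [0, 0, 0, 0, 0, 0.94, -1], [0, 0, 0, 0, 0, 0.96, -1]]}}

```text
time_s: 2.85
position: [0.2695, 0.5639, 0.2225]
tcp_rot: [[-0.131, 0.991, -0.0], [0.991, 0.131, -0.0], [-0.0, -0.0, -1.0]]
force: [0.4, -1.0, -0.3]
opening: 0.999
```

```bash
cat > d.py <<'E'
import sys
from h import *
D=(np.array([.6732,.0568]),3.15); Rk=7.8
def recv(y):
    a=np.radians(D[1]); return D[0]+y*np.array([-np.sin(a),np.cos(a)])
M=dict(single=(.4627,.0217),round=(.4700,-.0318),double=(.4773,-.0845),square=(.4840,-.1374))
T=dict(single=recv(-.081),round=recv(-.027),double=recv(.027),square=recv(.081))
def go(xy,z,yaw):
    s=status.read_state();R=s['tcp_rot'];p=s['position']
    d=R.T@(np.array([xy[0],xy[1],z])-p)/.025
    y=np.degrees(np.arctan2(R[1,1],R[0,1]))
    print('t',round(s['time_s'],2),'tcp',p.round(4),'yaw',y.round(2),'tool z',R[:,2].round(4),'open',round(s['opening'],3),'F',s['force'].round(1))
    print('units',d.round(2),'rz',round((y-yaw)/10,3), 'rows',np.abs(d).max().round(1))
if __name__=='__main__':
    k,w,z=sys.argv[1:4]
    go((M if w=='m' else T)[k],float(z),Rk if w=='m' else D[1])
E
python3 d.py single m .13; python3 -c "
from d import *;print(T)"
```

```text
t 2.85 tcp [0.2695 0.5639 0.2225] yaw 7.54 tool z [-0.e+00 -1.e-04 -1.e+00] open 0.999 F [ 0.4 -1.  -0.3]
units [-22.51   4.82   3.7 ] rz -0.026 rows 22.5
{'single': array([ 0.67765096, -0.02407762]), 'round': array([0.67468365, 0.02984079]), 'double': array([0.67171635, 0.08375921]), 'square': array([0.66874904, 0.13767762])}
```

{"fn": "send_rows", "kwargs": {"moves": [[-0.5, 0.1, 0, 0, 0, 0, -1], [-0.94, 0.2, 0.1, 0, 0, 0, -1], [-1, 0.22, 0.1, 0, 0, 0, -1], [-1, 0.22, 0.1, 0, 0, 0, -1], [-1, 0.22, 0.1, 0, 0, 0, -1], [-1, 0.22, 0.1, 0, 0, 0, -1], [-1, 0.22, 0.1, 0, 0, 0, -1], [-1, 0.22, 0.1, 0, 0, 0, -1], [-1, 0.22, 0.1, 0, 0, 0, -1], [-1, 0.22, 0.1, 0, 0, 0, -1], [-1, 0.22, 0.1, 0, 0, 0, -1], [-1, 0.22, 0.1, 0, 0, 0, -1]]}}

```text
time_s: 4.35
position: [0.3705, 0.2877, 0.1952]
tcp_rot: [[-0.14, 0.99, 0.0], [0.99, 0.14, -0.0], [-0.0, 0.0, -1.0]]
force: [0.5, 0.5, 0.2]
opening: 0.999
```

{"fn": "send_rows", "kwargs": {"moves": [[-1, 0.22, 0.2, 0, 0, 0, -1], [-1, 0.22, 0.2, 0, 0, 0, -1], [-1, 0.22, 0.2, 0, 0, 0, -1], [-1, 0.22, 0.2, 0, 0, 0, -1], [-1, 0.22, 0.2, 0, 0, 0, -1], [-1, 0.22, 0.2, 0, 0, 0, -1], [-1, 0.22, 0.3, 0, 0, 0, -1], [-1, 0.22, 0.3, 0, 0, 0, -1], [-1, 0.2, 0.3, 0, 0, 0, -1], [-1, 0.2, 0.2, 0, 0, 0, -1], [-0.8, 0.2, 0.1, 0, 0, 0, -1], [0, 0, 0, 0, 0, 0, -1]]}}

```text
time_s: 5.85
position: [0.4662, 0.0283, 0.1351]
tcp_rot: [[-0.136, 0.991, 0.001], [0.991, 0.136, -0.0], [-0.0, 0.001, -1.0]]
force: [0.2, -0.2, -0.1]
opening: 1.001
```

```bash
python3 d.py single m .034
```

```text
t 5.85 tcp [0.4662 0.0283 0.1351] yaw 7.83 tool z [ 5.e-04 -2.e-04 -1.e+00] open 1.001 F [ 0.2 -0.2 -0.1]
units [-0.24 -0.18  4.04] rz 0.003 rows 4.0
```

{"fn": "send_rows", "kwargs": {"moves": [[-0.24, -0.18, 0.4, 0, 0, 0, -1], [0, 0, 0.6, 0, 0, 0, -1], [0, 0, 0.6, 0, 0, 0, -1], [0, 0, 0, 0, 0, 0, -1], [0, 0, 0, 0, 0, 0, -1]]}}

```text
time_s: 6.48
position: [0.4618, 0.0235, 0.0952]
tcp_rot: [[-0.138, 0.99, -0.0], [0.99, 0.138, 0.0], [0.0, -0.0, -1.0]]
force: [1.0, -0.3, 0.3]
opening: 1.0
```

```bash
python3 d.py single m .034
```

```text
t 6.47 tcp [0.4618 0.0235 0.0952] yaw 7.92 tool z [-4.e-04  1.e-04 -1.e+00] open 1.0 F [ 1.  -0.3  0.3]
units [-0.08  0.03  2.45] rz 0.012 rows 2.4
```

{"fn": "send_rows", "kwargs": {"moves": [[-0.06, 0.03, 0.6, 0, 0, 0, -1], [0, 0, 0.7, 0, 0, 0, -1], [0, 0, 0.7, 0, 0, 0, -1], [0, 0, 0.45, 0, 0, 0, -1], [0, 0, 0, 0, 0, 0, 1], [0, 0, 0, 0, 0, 0, 1], [0, 0, 0, 0, 0, 0, 1], [0, 0, 0, 0, 0, 0, 1], [0, 0, 0, 0, 0, 0, 1], [0, 0, 0, 0, 0, 0, 1]]}}

```text
time_s: 7.72
position: [0.4632, 0.0218, 0.034]
tcp_rot: [[-0.137, 0.991, 0.0], [0.991, 0.137, -0.0], [-0.0, 0.0, -1.0]]
force: [-0.5, -0.3, 1.4]
opening: 0.459
```

```bash
python3 d.py single t .13
```

```text
t 7.72 tcp [0.4632 0.0218 0.034 ] yaw 7.86 tool z [ 3.e-04 -1.e-04 -1.e+00] open 0.459 F [-0.5 -0.3  1.4]
units [-2.99  8.25 -3.84] rz 0.471 rows 8.2
```

{"fn": "send_rows", "kwargs": {"moves": [[0, 0, -0.4, 0, 0, 0, 1], [0, 0, -0.7, 0, 0, 0, 1], [0, 0, -0.9, 0, 0, 0, 1], [0, 0, -0.9, 0, 0, 0, 1], [-0.2, 0.5, -0.6, 0, 0, 0, 1], [-0.35, 1, -0.34, 0, 0, 0, 1], [-0.35, 1, 0, 0, 0, 0, 1], [-0.35, 1, 0, 0, 0, 0, 1], [-0.35, 1, 0, 0, 0, 0, 1], [-0.35, 1, 0, 0, 0, 0, 1], [-0.35, 1, 0, 0, 0, 0, 1], [-0.35, 0.8, 0, 0, 0, 0.2, 1]]}}

```text
time_s: 9.22
position: [0.6534, -0.0189, 0.13]
tcp_rot: [[-0.101, 0.995, -0.0], [0.995, 0.101, 0.0], [0.0, -0.0, -1.0]]
force: [0.3, 0.0, -1.3]
opening: 0.457
```

{"fn": "send_rows", "kwargs": {"moves": [[-0.2, 0.6, 0, 0, 0, 0.2, 1], [-0.1, 0.3, 0, 0, 0, 0.07, 1], [0, 0, 0, 0, 0, 0, 1], [0, 0, 0, 0, 0, 0, 1]]}}

```text
time_s: 9.72
position: [0.675, -0.024, 0.1297]
tcp_rot: [[-0.055, 0.998, -0.002], [0.998, 0.055, 0.0], [0.0, -0.002, -1.0]]
force: [-0.2, 1.0, -2.2]
opening: 0.456
```

```bash
python3 d.py single t .045
python3 - <<'E'
from h import *
for n in('top','scene'): cap(n,n+'1.png')
E
```

```text
t 9.72 tcp [ 0.675  -0.024   0.1297] yaw 3.18 tool z [-1.5e-03  3.0e-04 -1.0e+00] open 0.456 F [-0.2  1.  -2.2]
units [-0.01  0.11  3.39] rz 0.003 rows 3.4
```

View pics/scene1.png

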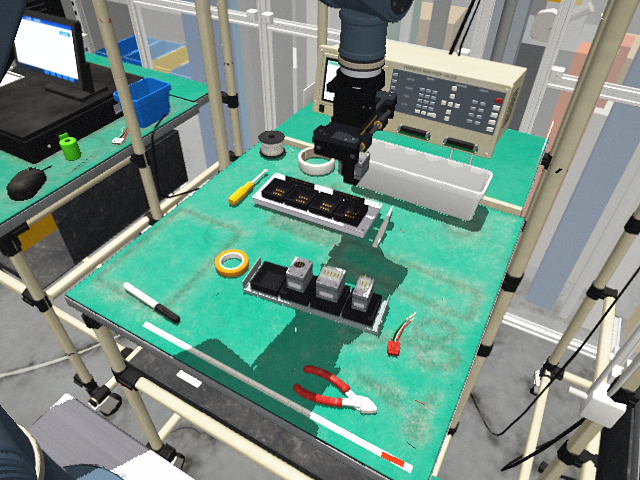

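The scene picture shows single held upright at about (355,165), above the rightmost receiver (352,213). Lowering it now.

{"fn": "send_rows", "kwargs": {"moves": [[0, 0.1, 0.5, 0, 0, 0, 1], [0, 0, 0.7, 0, 0, 0, 1], [0, 0, 0.7, 0, 0, 0, 1], [0, 0, 0.5, 0, 0, 0, 1], [0, 0, 0.4, 0, 0, 0, 1], [0, 0, 0.3, 0, 0, 0, 1], [0, 0, 0.26, 0, 0, 0, 1], [0, 0, 0, 0, 0, 0, 1], [0, 0, 0, 0, 0, 0, 1]]}}

```text
time_s: 10.95
position: [0.6787, -0.0242, 0.0461]
tcp_rot: [[-0.055, 0.998, 0.001], [0.998, 0.055, -0.0], [-0.0, 0.001, -1.0]]
force: [0.3, -0.3, -2.0]
opening: 0.457
```

```bash
python3 d.py single t .045
```

```text
t 10.95 tcp [ 0.6787 -0.0242  0.0461] yaw 3.16 tool z [ 5.e-04 -1.e-04 -1.e+00] open 0.457 F [ 0.3 -0.3 -2. ]
units [ 0.01 -0.04  0.05] rz 0.001 rows 0.0
```

{"fn": "send_rows", "kwargs": {"moves": [[0, 0, 0.05, 0, 0, 0, 1], [0, 0, 0, 0, 0, 0, 1], [0, 0, 0, 0, 0, 0, -1], [0, 0, 0, 0, 0, 0, -1], [0, 0, 0, 0, 0, 0, -1], [0, 0, 0, 0, 0, 0, -1], [0, 0, -0.4, 0, 0, 0, -1], [0, 0, -0.8, 0, 0, 0, -1], [0, 0, -0.9, 0, 0, 0, -1], [0, 0, -0.8, 0, 0, 0, -1], [0, 0, -0.5, 0, 0, 0, -1]]}}

```text
time_s: 12.32
position: [0.6794, -0.0243, 0.132]
tcp_rot: [[-0.055, 0.998, 0.003], [0.998, 0.055, -0.001], [-0.001, 0.003, -1.0]]
force: [-0.3, 0.4, 0.2]
opening: 1.003
```

```bash
python3 d.py round m .12
```

```text
t 12.32 tcp [ 0.6794 -0.0243  0.132 ] yaw 3.16 tool z [ 2.8e-03 -6.0e-04 -1.0e+00] open 1.003 F [-0.3  0.4  0.2]
units [ 0.16 -8.38  0.46] rz -0.464 rows 8.4
```

{"fn": "send_rows", "kwargs": {"moves": [[0, -0.5, 0, 0, 0, 0, -1], [0.02, -1, 0, 0, 0, 0, -1], [0.02, -1, 0, 0, 0, 0, -1], [0.02, -1, 0, 0, 0, 0, -1], [0.02, -1, 0, 0, 0, 0, -1], [0.02, -1, 0, 0, 0, 0, -1], [0.02, -1, 0.1, 0, 0, 0, -1], [0.02, -1, 0.1, 0, 0, 0, -1], [0.02, -0.6, 0.1, 0, 0, -0.1, -1], [0, -0.28, 0.1, 0, 0, -0.2, -1], [0, 0, 0, 0, 0, -0.16, -1], [0, 0, 0, 0, 0, 0, -1]]}}

```text
time_s: 13.82
position: [0.469, -0.0318, 0.1194]
tcp_rot: [[-0.135, 0.991, -0.0], [0.991, 0.135, 0.0], [0.0, -0.0, -1.0]]
force: [0.2, 0.6, -0.1]
opening: 0.999
```

```bash
python3 d.py round m .034
python3 - <<'E'
from h import *
for n in('top','scene'): cap(n,n+'2.png')
E
```

```text
t 13.82 tcp [ 0.469  -0.0318  0.1194] yaw 7.74 tool z [-3.e-04  1.e-04 -1.e+00] open 0.999 F [ 0.2  0.6 -0.1]
units [-0.    0.04  3.42] rz -0.006 rows 3.4
```

View pics/scene2.png

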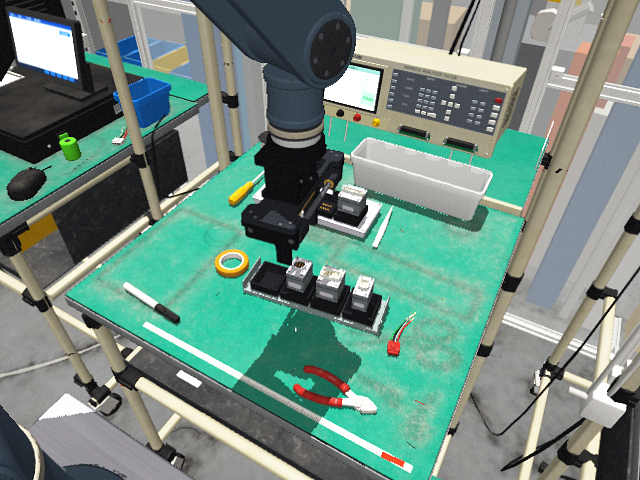

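View pics/top2.png

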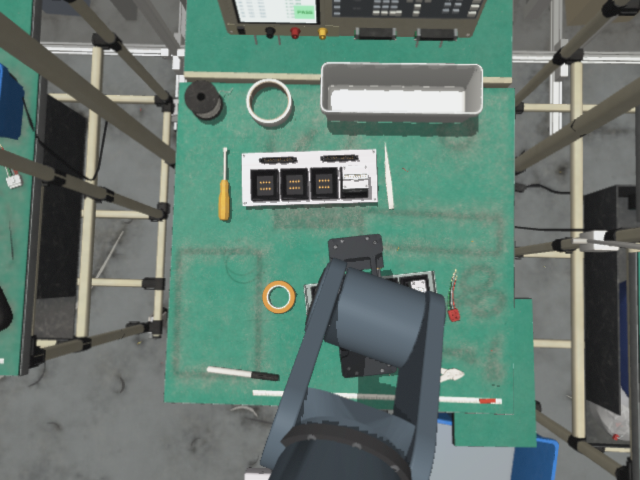

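Top view: single sits in the rightmost receiver at (355,183). I'll check its seating height before going on.

```bash
cat > seat.py <<'E'
from d import *
c=cap('top');W=cloud(c)
a=np.radians(D[1]);R=np.array([[np.cos(a),np.sin(a)],[-np.sin(a),np.cos(a)]])
L=(W[...,:2]-D[0])@R.T; z=W[...,2]
for y in(-.081,-.027,.027,.081):
    m=(abs(L[...,0])<.03)&(abs(L[...,1]-y)<.027)&(z>.05)&(z<.11)
    if m.sum()<50: print(y,'empty',m.sum());continue
    cs,_=cv2.findContours(m.astype(np.uint8),cv2.RETR_EXTERNAL,cv2.CHAIN_APPROX_NONE)
    k=max(cs,key=len)
    p=np.array([R@(px2w(c,u,v,z=.076)[:2]-D[0]) for u,v in k[:,0]])*1000
    r=cv2.minAreaRect(p.astype(np.float32))
    zz=z[m]; P=np.c_[W[m][:,:2],np.ones(m.sum())]; co=np.linalg.lstsq(P,zz,rcond=None)[0]
    print(y,'c',np.round(r[0],1),np.round(r[1],1),round(r[2],1),'z med',np.median(zz).round(4),'slope',co[:2].round(3))
E
python3 seat.py
```

```text
-0.081 c [ -2.3 -80.7] [42.8 45. ] 88.3 z med 0.0763 slope [ 0.159 -0.015]
-0.027 empty 0
0.027 empty 0
0.081 empty 0
```

{"fn": "send_rows", "kwargs": {"moves": [[0, 0.02, 0.6, 0, 0, 0, -1], [0, 0, 0.8, 0, 0, 0, -1], [0, 0, 0.9, 0, 0, 0, -1], [0, 0, 0.7, 0, 0, 0, -1], [0, 0, 0.42, 0, 0, 0, -1], [0, 0, 0, 0, 0, 0, 1], [0, 0, 0, 0, 0, 0, 1], [0, 0, 0, 0, 0, 0, 1], [0, 0, 0, 0, 0, 0, 1], [0, 0, 0, 0, 0, 0, 1], [0, 0, 0, 0, 0, 0, 1]]}}

```text
time_s: 15.35
position: [0.4699, -0.0318, 0.0343]
tcp_rot: [[-0.135, 0.991, 0.001], [0.991, 0.135, -0.0], [-0.0, 0.001, -1.0]]
force: [0.6, 0.8, 1.4]
opening: 0.458
```

```bash
python3 d.py round t .13
```

```text
t 15.35 tcp [ 0.4699 -0.0318  0.0343] yaw 7.76 tool z [ 6.e-04 -2.e-04 -1.e+00] open 0.458 F [0.6 0.8 1.4]
units [ 1.34  8.45 -3.82] rz 0.461 rows 8.5
```

{"fn": "send_rows", "kwargs": {"moves": [[0, 0, -0.4, 0, 0, 0, 1], [0, 0, -0.7, 0, 0, 0, 1], [0, 0, -0.9, 0, 0, 0, 1], [0, 0, -0.9, 0, 0, 0, 1], [0.1, 0.5, -0.6, 0, 0, 0, 1], [0.15, 1, -0.32, 0, 0, 0, 1], [0.15, 1, 0, 0, 0, 0, 1], [0.15, 1, 0, 0, 0, 0, 1], [0.15, 1, 0, 0, 0, 0, 1], [0.15, 1, 0, 0, 0, 0, 1], [0.15, 1, 0, 0, 0, 0, 1], [0.15, 0.9, 0, 0, 0, 0, 1]]}}

```text
time_s: 16.85
position: [0.6492, 0.0221, 0.1296]
tcp_rot: [[-0.135, 0.991, -0.001], [0.991, 0.135, 0.0], [0.0, -0.001, -1.0]]
force: [0.2, 0.9, -1.4]
opening: 0.457
```

{"fn": "send_rows", "kwargs": {"moves": [[0.15, 0.7, 0, 0, 0, 0.1, 1], [0.04, 0.35, 0, 0, 0, 0.2, 1], [0, 0, 0, 0, 0, 0.16, 1], [0, 0, 0, 0, 0, 0, 1], [0, 0, 0, 0, 0, 0, 1]]}}

```text
time_s: 17.48
position: [0.6737, 0.0297, 0.1296]
tcp_rot: [[-0.055, 0.998, -0.001], [0.998, 0.055, 0.0], [0.0, -0.001, -1.0]]
force: [0.6, 0.4, -2.0]
opening: 0.458
```

```bash
python3 d.py round t .044
```

```text
t 17.48 tcp [0.6737 0.0297 0.1296] yaw 3.16 tool z [-9.e-04  1.e-04 -1.e+00] open 0.458 F [ 0.6  0.4 -2. ]
units [0.   0.04 3.42] rz 0.001 rows 3.4
```

{"fn": "send_rows", "kwargs": {"moves": [[0, 0.04, 0.5, 0, 0, 0, 1], [0, 0, 0.7, 0, 0, 0, 1], [0, 0, 0.7, 0, 0, 0, 1], [0, 0, 0.5, 0, 0, 0, 1], [0, 0, 0.4, 0, 0, 0, 1], [0, 0, 0.3, 0, 0, 0, 1], [0, 0, 0.31, 0, 0, 0, 1], [0, 0, 0, 0, 0, 0, 1], [0, 0, 0, 0, 0, 0, 1]]}}

```text
time_s: 18.6
position: [0.6761, 0.0298, 0.045]
tcp_rot: [[-0.055, 0.998, 0.002], [0.998, 0.055, -0.0], [-0.0, 0.002, -1.0]]
force: [-0.5, 0.7, 2.3]
opening: 0.454
```

{"fn": "send_rows", "kwargs": {"moves": [[0, 0, 0, 0, 0, 0, -1], [0, 0, 0, 0, 0, 0, -1], [0, 0, 0, 0, 0, 0, -1], [0, 0, 0, 0, 0, 0, -1], [0, 0, -0.4, 0, 0, 0, -1], [0, 0, -0.8, 0, 0, 0, -1], [0, 0, -0.9, 0, 0, 0, -1], [0, 0, -0.8, 0, 0, 0, -1], [0, 0, -0.5, 0, 0, 0, -1]]}}

```text
time_s: 19.73
position: [0.6763, 0.0298, 0.1318]
tcp_rot: [[-0.055, 0.998, 0.003], [0.998, 0.055, -0.0], [-0.0, 0.003, -1.0]]
force: [0.2, -0.2, -0.0]
opening: 1.003
```

```bash
python3 d.py double m .12
```

```text
t 19.73 tcp [0.6763 0.0298 0.1318] yaw 3.16 tool z [ 2.9e-03 -3.0e-04 -1.0e+00] open 1.003 F [ 0.2 -0.2 -0. ]
units [-4.13 -8.2   0.45] rz -0.464 rows 8.2
```

{"fn": "send_rows", "kwargs": {"moves": [[-0.2, -0.4, 0, 0, 0, 0, -1], [-0.5, -1, 0, 0, 0, 0, -1], [-0.5, -1, 0, 0, 0, 0, -1], [-0.5, -1, 0, 0, 0, 0, -1], [-0.5, -1, 0, 0, 0, 0, -1], [-0.5, -1, 0, 0, 0, 0, -1], [-0.5, -1, 0.1, 0, 0, 0, -1], [-0.5, -1, 0.1, 0, 0, 0, -1], [-0.33, -0.6, 0.1, 0, 0, -0.1, -1], [-0.1, -0.2, 0.15, 0, 0, -0.2, -1], [0, 0, 0, 0, 0, -0.16, -1], [0, 0, 0, 0, 0, 0, -1]]}}

```text
time_s: 21.22
position: [0.4763, -0.0845, 0.1179]
tcp_rot: [[-0.135, 0.991, -0.0], [0.991, 0.135, 0.0], [0.0, -0.0, -1.0]]
force: [-0.1, -0.1, -0.5]
opening: 1.0
```

```bash
python3 d.py double m .034; python3 seat.py
```

```text
t 21.23 tcp [ 0.4763 -0.0845  0.1179] yaw 7.75 tool z [-5.e-04  2.e-04 -1.e+00] open 1.0 F [-0.1 -0.1 -0.5]
units [-0.    0.04  3.36] rz -0.005 rows 3.4
-0.081 c [ -2.3 -80.7] [42.8 45. ] 88.3 z med 0.0761 slope [ 0.17  -0.014]
-0.027 c [ -2.3 -27.5] [29.2 45. ] 88.5 z med 0.0765 slope [0.172 0.009]
0.027 empty 0
0.081 empty 0
```

{"fn": "send_rows", "kwargs": {"moves": [[0, 0.03, 0.6, 0, 0, 0, -1], [0, 0, 0.8, 0, 0, 0, -1], [0, 0, 0.9, 0, 0, 0, -1], [0, 0, 0.7, 0, 0, 0, -1], [0, 0, 0.36, 0, 0, 0, -1], [0, 0, 0, 0, 0, 0, 1], [0, 0, 0, 0, 0, 0, 1], [0, 0, 0, 0, 0, 0, 1], [0, 0, 0, 0, 0, 0, 1], [0, 0, 0, 0, 0, 0, 1], [0, 0, 0, 0, 0, 0, 1]]}}

```text
time_s: 22.65
position: [0.4775, -0.0846, 0.0343]
tcp_rot: [[-0.135, 0.991, 0.001], [0.991, 0.135, -0.0], [-0.0, 0.001, -1.0]]
force: [0.1, -0.1, 1.4]
opening: 0.457
```

```bash
python3 d.py double t .13
```

```text
t 22.65 tcp [ 0.4775 -0.0846  0.0343] yaw 7.75 tool z [ 5.e-04 -2.e-04 -1.e+00] open 0.457 F [ 0.1 -0.1  1.4]
units [ 5.62  8.61 -3.83] rz 0.46 rows 8.6
```

{"fn": "send_rows", "kwargs": {"moves": [[0, 0, -0.4, 0, 0, 0, 1], [0, 0, -0.7, 0, 0, 0, 1], [0, 0, -0.9, 0, 0, 0, 1], [0, 0, -0.9, 0, 0, 0, 1], [0.3, 0.5, -0.6, 0, 0, 0, 1], [0.65, 1, -0.33, 0, 0, 0, 1], [0.65, 1, 0, 0, 0, 0, 1], [0.65, 1, 0, 0, 0, 0, 1], [0.65, 1, 0, 0, 0, 0, 1], [0.65, 1, 0, 0, 0, 0, 1], [0.65, 1, 0, 0, 0, 0, 1], [0.65, 1, 0, 0, 0, 0, 1]]}}

```text
time_s: 24.15
position: [0.6468, 0.0617, 0.1301]
tcp_rot: [[-0.135, 0.991, -0.001], [0.991, 0.135, -0.0], [0.0, -0.001, -1.0]]
force: [-0.3, -1.0, -1.9]
opening: 0.457
```

{"fn": "send_rows", "kwargs": {"moves": [[0.55, 0.75, 0, 0, 0, 0.1, 1], [0.22, 0.36, 0, 0, 0, 0.2, 1], [0, 0, 0, 0, 0, 0.16, 1], [0, 0, 0, 0, 0, 0, 1], [0, 0, 0, 0, 0, 0, 1]]}}

```text
time_s: 24.78
position: [0.6711, 0.0831, 0.1298]
tcp_rot: [[-0.055, 0.998, -0.001], [0.998, 0.055, -0.0], [-0.0, -0.001, -1.0]]
force: [0.5, 0.3, -2.1]
opening: 0.457
```

```bash
python3 d.py double t .044
```

```text
t 24.77 tcp [0.6711 0.0831 0.1298] yaw 3.14 tool z [-8.e-04 -0.e+00 -1.e+00] open 0.457 F [ 0.5  0.3 -2.1]
units [0.02 0.03 3.43] rz -0.001 rows 3.4
```

{"fn": "send_rows", "kwargs": {"moves": [[0.02, 0.03, 0.5, 0, 0, 0, 1], [0, 0, 0.7, 0, 0, 0, 1], [0, 0, 0.7, 0, 0, 0, 1], [0, 0, 0.5, 0, 0, 0, 1], [0, 0, 0.4, 0, 0, 0, 1], [0, 0, 0.3, 0, 0, 0, 1], [0, 0, 0.32, 0, 0, 0, 1], [0, 0, 0, 0, 0, 0, 1], [0, 0, 0, 0, 0, 0, 1]]}}

```text
time_s: 25.9
position: [0.6731, 0.0841, 0.0449]
tcp_rot: [[-0.055, 0.998, 0.002], [0.998, 0.055, -0.0], [-0.0, 0.002, -1.0]]
force: [0.3, -0.1, 2.3]
opening: 0.458
```

{"fn": "send_rows", "kwargs": {"moves": [[0, 0, 0, 0, 0, 0, -1], [0, 0, 0, 0, 0, 0, -1], [0, 0, 0, 0, 0, 0, -1], [0, 0, 0, 0, 0, 0, -1], [0, 0, -0.4, 0, 0, 0, -1], [0, 0, -0.8, 0, 0, 0, -1], [0, 0, -0.9, 0, 0, 0, -1], [0, 0, -0.8, 0, 0, 0, -1], [0, 0, -0.5, 0, 0, 0, -1]]}}

```text
time_s: 27.02
position: [0.6733, 0.0841, 0.1318]
tcp_rot: [[-0.055, 0.998, 0.003], [0.998, 0.055, -0.0], [-0.0, 0.003, -1.0]]
force: [-0.6, 0.1, -0.0]
opening: 0.997
```

```bash
python3 d.py square m .12
```

```text
t 27.02 tcp [0.6733 0.0841 0.1318] yaw 3.16 tool z [ 3.e-03 -2.e-04 -1.e+00] open 0.997 F [-0.6  0.1 -0. ]
units [-8.43 -8.05  0.45] rz -0.464 rows 8.4
```

{"fn": "send_rows", "kwargs": {"moves": [[-0.4, -0.4, 0, 0, 0, 0, -1], [-1, -0.95, 0, 0, 0, 0, -1], [-1, -0.95, 0, 0, 0, 0, -1], [-1, -0.95, 0, 0, 0, 0, -1], [-1, -0.95, 0, 0, 0, 0, -1], [-1, -0.95, 0, 0, 0, 0, -1], [-1, -0.95, 0.1, 0, 0, 0, -1], [-1, -0.95, 0.1, 0, 0, 0, -1], [-0.7, -0.7, 0.1, 0, 0, -0.1, -1], [-0.33, -0.3, 0.15, 0, 0, -0.2, -1], [0, 0, 0, 0, 0, -0.16, -1], [0, 0, 0, 0, 0, 0, -1]]}}

```text
time_s: 28.52
position: [0.4829, -0.1373, 0.1178]
tcp_rot: [[-0.135, 0.991, -0.001], [0.991, 0.135, 0.0], [0.001, -0.001, -1.0]]
force: [-0.5, 0.1, 0.2]
opening: 0.995
```

```bash
python3 d.py square m .034; python3 seat.py
```

```text
t 28.52 tcp [ 0.4829 -0.1373  0.1178] yaw 7.74 tool z [-7.e-04  5.e-04 -1.e+00] open 0.995 F [-0.5  0.1  0.2]
units [-0.01  0.05  3.35] rz -0.006 rows 3.4
-0.081 c [ -2.3 -80.7] [42.8 45. ] 88.3 z med 0.0763 slope [ 0.176 -0.018]
-0.027 c [ -1.5 -27.5] [29.2 43.4] 88.3 z med 0.0765 slope [0.162 0.017]
0.027 c [-1.5 25.8] [36.2 43.5] 88.6 z med 0.0767 slope [0.145 0.122]
0.081 empty 0
```

{"fn": "send_rows", "kwargs": {"moves": [[0, 0.03, 0.6, 0, 0, 0, -1], [0, 0, 0.8, 0, 0, 0, -1], [0, 0, 0.9, 0, 0, 0, -1], [0, 0, 0.7, 0, 0, 0, -1], [0, 0, 0.35, 0, 0, 0, -1], [0, 0, 0, 0, 0, 0, 1], [0, 0, 0, 0, 0, 0, 1], [0, 0, 0, 0, 0, 0, 1], [0, 0, 0, 0, 0, 0, 1], [0, 0, 0, 0, 0, 0, 1], [0, 0, 0, 0, 0, 0, 1]]}}

```text
time_s: 29.95
position: [0.4841, -0.1375, 0.0345]
tcp_rot: [[-0.135, 0.991, 0.0], [0.991, 0.135, -0.0], [-0.0, 0.0, -1.0]]
force: [-0.3, 0.1, 2.2]
opening: 0.458
```

```bash
python3 d.py square t .13
```

```text
t 29.95 tcp [ 0.4841 -0.1375  0.0345] yaw 7.75 tool z [ 4.e-04 -2.e-04 -1.e+00] open 0.458 F [-0.3  0.1  2.2]
units [ 9.91  8.8  -3.82] rz 0.46 rows 9.9
```

{"fn": "send_rows", "kwargs": {"moves": [[0, 0, -0.4, 0, 0, 0, 1], [0, 0, -0.7, 0, 0, 0, 1], [0, 0, -0.9, 0, 0, 0, 1], [0, 0, -0.9, 0, 0, 0, 1], [0.5, 0.45, -0.6, 0, 0, 0, 1], [1, 0.9, -0.32, 0, 0, 0, 1], [1, 0.9, 0, 0, 0, 0, 1], [1, 0.9, 0, 0, 0, 0, 1], [1, 0.9, 0, 0, 0, 0, 1], [1, 0.9, 0, 0, 0, 0, 1], [1, 0.9, 0, 0, 0, 0, 1], [1, 0.9, 0, 0, 0, 0, 1]]}}

```text
time_s: 31.45
position: [0.6259, 0.0722, 0.1301]
tcp_rot: [[-0.135, 0.991, -0.001], [0.991, 0.135, -0.0], [0.0, -0.001, -1.0]]
force: [0.2, 0.8, -0.7]
opening: 0.456
```

{"fn": "send_rows", "kwargs": {"moves": [[1, 0.85, 0, 0, 0, 0, 1], [0.9, 0.75, 0, 0, 0, 0.1, 1], [0.51, 0.45, 0, 0, 0, 0.2, 1], [0, 0, 0, 0, 0, 0.16, 1], [0, 0, 0, 0, 0, 0, 1], [0, 0, 0, 0, 0, 0, 1]]}}

```text
time_s: 32.2
position: [0.6681, 0.1367, 0.1298]
tcp_rot: [[-0.054, 0.999, -0.001], [0.999, 0.054, -0.0], [-0.0, -0.001, -1.0]]
force: [0.5, 0.2, -0.8]
opening: 0.456
```

```bash
python3 d.py square t .044
```

```text
t 32.2 tcp [0.6681 0.1367 0.1298] yaw 3.12 tool z [-9.e-04 -2.e-04 -1.e+00] open 0.456 F [ 0.5  0.2 -0.8]
units [0.04 0.03 3.43] rz -0.003 rows 3.4
```

{"fn": "send_rows", "kwargs": {"moves": [[0.03, 0.03, 0.5, 0, 0, 0, 1], [0, 0, 0.7, 0, 0, 0, 1], [0, 0, 0.7, 0, 0, 0, 1], [0, 0, 0.5, 0, 0, 0, 1], [0, 0, 0.4, 0, 0, 0, 1], [0, 0, 0.3, 0, 0, 0, 1], [0, 0, 0.32, 0, 0, 0, 1], [0, 0, 0, 0, 0, 0, 1], [0, 0, 0, 0, 0, 0, 1]]}}

```text
time_s: 33.33
position: [0.6702, 0.1385, 0.0451]
tcp_rot: [[-0.055, 0.998, 0.002], [0.998, 0.055, 0.0], [0.0, 0.002, -1.0]]
force: [0.6, 0.2, 2.3]
opening: 0.453
```

{"fn": "send_rows", "kwargs": {"moves": [[0, 0, 0, 0, 0, 0, -1], [0, 0, 0, 0, 0, 0, -1], [0, 0, 0, 0, 0, 0, -1], [0, 0, 0, 0, 0, 0, -1], [0, 0, -0.4, 0, 0, 0, -1], [0, 0, -0.8, 0, 0, 0, -1], [0, 0, -0.9, 0, 0, 0, -1], [0, -0.3, -0.9, 0, 0, 0, -1], [0, -0.8, -0.6, 0, 0, 0, -1]]}}

```text
time_s: 34.45
position: [0.6431, 0.1368, 0.1372]
tcp_rot: [[-0.055, 0.998, 0.004], [0.998, 0.055, 0.0], [-0.0, 0.004, -1.0]]
force: [-1.1, -0.6, -0.3]
opening: 0.995
```

{"fn": "send_rows", "kwargs": {"moves": [[0, -1, 0, 0, 0, 0, -1], [0, -1, 0, 0, 0, 0, -1], [0, -1, 0, 0, 0, 0, -1], [0, -1, 0, 0, 0, 0, -1], [0, -1, 0, 0, 0, 0, -1], [0, -1, 0, 0, 0, 0, -1], [0, -0.6, 0, 0, 0, 0, -1], [0, 0, 0, 0, 0, 0, -1], [0, 0, 0, 0, 0, 0, -1]]}}

```text
time_s: 35.58
position: [0.4788, 0.1278, 0.1348]
tcp_rot: [[-0.055, 0.998, 0.003], [0.998, 0.055, 0.0], [-0.0, 0.003, -1.0]]
force: [0.1, -1.2, 0.5]
opening: 0.998
```

```bash
python3 seat.py
python3 - <<'E'
from h import *
for n in('top','scene'):
    c=cap(n,n+'9.png')
    o=[cv2.resize(c['img'][140:260,230:400],(765,540),interpolation=cv2.INTER_CUBIC)]
    cv2.imwrite('pics/%sz9.png'%n,o[0][:,:,::-1])
E
```

```text
-0.081 c [ -2.3 -80.7] [42.8 45. ] 88.3 z med 0.0763 slope [ 0.161 -0.014]
-0.027 c [ -2.3 -27.5] [29.2 45. ] 88.5 z med 0.0767 slope [0.163 0.016]
0.027 c [-1.5 25.8] [36.2 43.5] 88.6 z med 0.0764 slope [0.146 0.118]
0.081 c [-1.8 78.7] [44.5 26.7] 1.8 z med 0.0763 slope [0.125 0.249]
```

View pics/topz9.png

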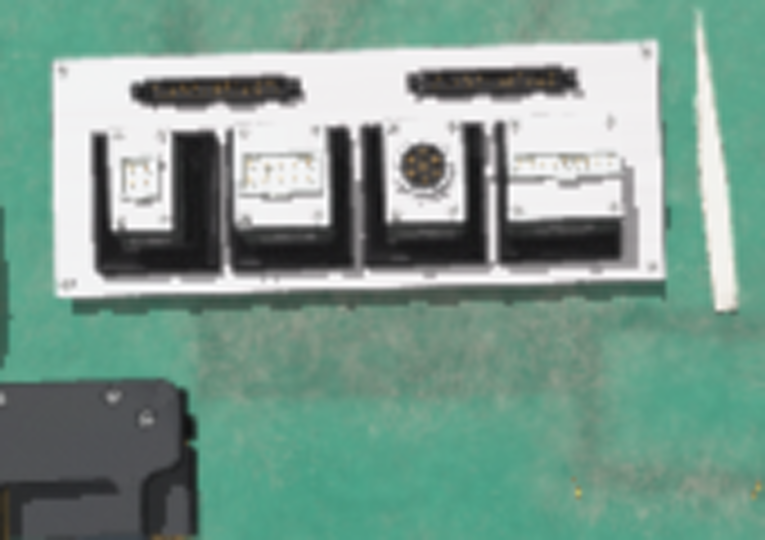

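View pics/scene9.png

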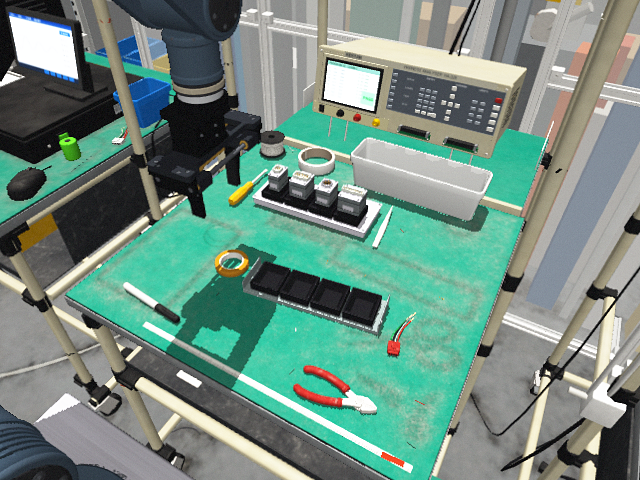

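The pictures show square, double, round and single from left to right in the dock (scene: about (278,180) to (352,200)). The rack is empty and the gripper is clear. All four top plates are at 76.3–76.7 mm, against 76 mm when fully seated.

```bash
python3 -c "
from rig import bot;print(bot.hand_in())"
```

```text
the job is handed in; nothing more can be done
None
```

All four modules are in the dock in reverse order: from left to right, square, double, round and single. Each was carried upright and released, and the job was handed in at about 36 s of the 96 s allowed.

**Seating:** the last depth check put all four top plates at 76.3–76.7 mm, against a nominal 76 mm when fully home. The final pictures show every module upright in its receiver, the rack empty, and the open gripper well clear.

**Forces:** every reading I saw was below 3 N. Those are readings at the end of each move, so they would not show a brief peak in between.

**Disagreements:** the outline fit put the module centres up to about 2.3 mm off the receiver centres. I put most of this down to the side faces showing in the camera's perspective, and the heights showed no sign of a bad seat. No check failed.

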